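# Clamp the dosing cylinder in its cradle

### The job

The washed dosing cylinder has been laid back in the doser's cradle. Pushing with a finger only, swing the open blue clamp strap over until it lies on the cylinder, and then push the red cam lever over and fully down on the strap to clamp it. Nothing is to be picked up: the cylinder stays lying in its cradle, and all the other things stay where they stand.

Things in the scene. Friction and masses are not known exactly. Their poses are not given: they have to be found in the camera images.
- doser: Fixed bench-top doser, turned about the vertical only. Origin on the table under the clamp's middle; x runs along the cylinder from its outlet end (robot's side) to the drive box (x 135 to 315, y +-80, 166 mm high, buttons to 190); y to the strap's hinge side; z up. Base plate x -200 to 320, y +-100, top 26 mm. Clamp in the plane x = 0: steel posts 50 mm wide at y = +-62, ears to 140 mm high.
- strap (a joint): Strap hinge, rad. 0 = level on the cylinder (just under 0 when clamped), pi/2 = upright, more = leaning back from the cylinder (stop 2.35); starts at 1.75 to 2.1. Flat blue-coated bar 30 mm wide, 6 mm thick, reaching 108 mm from the pin, black 4 mm pad below it. Stiff hinge (0.14 N m): it stays where it is left and must be pushed all the way down (about 3 N at 50 mm from the pin).
- strap_pin (a point): Middle of the strap's hinge pin: x = 0, y = 58, z = 122 mm in the doser's frame, the pin along the doser's x. The bar's mid-plane passes through the pin; when closed the strap points to -y of the doser and its top is 125 mm above the table.
- strap_tip (a point): Middle of the strap's free end, 108 mm from the pin, in the bar's mid-plane.
- lever (a joint): Cam lever pivot, rad. 0 = fully down, level over the strap, handle pointing to the hinge side (+y of the doser); pi/2 = upright, more = leaning outward (stop 2.4); starts at 1.95 to 2.25. Friction (0.25 N m) keeps it where it is left; at the end the cam at its root presses on the strap's end (about 8 N at the handle). Down too early, it is in the strap's way.
- lever_pin (a point): Middle of the lever's pivot pin: x = 0, y = -62, z = 131 mm in the doser's frame; the pin lies along the doser's x axis.
- lever_tip (a point): Middle of the end of the lever's handle, 85 mm from the pivot. The grip is a red bar 20 mm wide (x), 12 mm thick, 42 to 85 mm from the pivot; its mid-plane passes 5 mm from the pivot line, on the upper side when the lever is down (its top is then 142 mm above the table).
- dosing_cylinder: Stainless cylinder, 60 mm diameter, 220 mm long with 74 mm flanges, about 1.2 kg, lying loose in the V-blocks along the doser's x axis. Origin in its middle, 85 mm above the table; its top is 115 mm above the table. It is to stay lying there.
- outlet_cup: Empty clear cup, 72 mm wide, 80 mm high, standing on the base plate before the cylinder's outlet end, about x = -160 mm, y within 30 mm, in the doser's frame. Origin under it. Leave it.
- piston: Spare steel piston standing on the table on the lever's side of the doser (about y = -200 mm), 54 mm wide, 58 mm high. Origin under it. Leave it.
- nozzle: Steel cone nozzle standing on the table on the hinge side of the doser (about y = 190 mm), 50 mm wide, 60 mm high. Origin under it. Leave it.
- scale_cup: Cup with some jam on the kitchen scale (scale 200 x 150 mm, pan 41 mm high, at the right of the table), 72 mm wide, 80 mm high. Leave it.
- jam_jar: Jam jar with a red lid, 70 mm wide, 95 mm high, left of the robot's work area. Leave it.
- sanitiser: White bottle with a blue cap, 64 mm wide, 170 mm high, left of the robot's work area. Leave it.
- cup_stack: Stack of empty cups, 74 mm wide, 135 mm high, left of the robot's work area. Leave it.
Mind the look-alikes: they are no part of the job. What is shaped like the dosing_cylinder but brown or pink is not meant.

How it is judged:
On the way, in this order (a step that is already met when the one before it is completed fails the run):
1. the strap lies on the cylinder while the lever is still up (value of joint strap below 0.05 rad and value of joint lever above 1 rad), for 0.1 s.
2. the cam lever is fully down on the strap (value of joint lever below 0.06 rad and value of joint strap below 0.05 rad), for 0.2 s.
At the end, for the whole second after the job is handed in: The strap lies on the cylinder (strap joint under 0.05 rad) and the cam lever is fully down on it (lever joint under 0.06 rad) and both stay so; the cylinder lies at rest within 12 mm of where it lay (all of step 2 and distance of dosing_cylinder from where it was at the start of the episode below 0.012 m and linear speed of dosing_cylinder below 0.01 m/s); the robot touches nothing.
It fails at once if the dosing cylinder is lifted or dragged from its cradle (more than 20 mm) (distance of dosing_cylinder from where it was at the start of the episode above 0.02 m).
It fails at once if a cup, the piston, the nozzle, the jar, the bottle or the cup stack is picked up or knocked away (more than 30 mm) (distance of any of outlet_cup, piston, nozzle, scale_cup, jam_jar, sanitiser, cup_stack from where it was at the start of the episode above 0.03 m).
It also fails if it takes over 54 s, if anything falls off the work surface, if the arm or the gripper's body presses on something with over 40 N, if the wrist force passes 120 N, or if a joint passes its speed limit or range.

### The arm

A 6-joint arm with a two-finger parallel gripper is mounted at the origin on the work surface. World frame = base frame: x ahead of the robot, y to its left, z up, the work surface at z = 0. Lengths are in m, angles in rad, forces in N, time in s.
With the tool pointing down it reaches from about 0.4 to 0.925 m from the base axis. Payload 12.5 kg.
Tool frame: the origin (TCP) lies midway between the tips of the shut fingers; the grasp point (between the pads) lies 19 mm behind it; z points along the fingers, x is the direction in which the jaws open and shut, and the axes are right-handed (so a half turn about z gives the same grasp; the last joint's range is limited). The gripper opens to 95 mm and grips with 3 to 60 N. Pads are 20 mm wide; open, the fingers measure 119 mm over their backs; the gripper's body (75 mm by 180 mm) begins 59 mm behind the grasp point.
Start: joints at [-1.284, 0.491, 1.559, -0, 1.092, -0.106], TCP at [0.239, -0.577, 0.215] pointing down, gripper open.
Joint ranges: [-3.1, 3.1], [-0.84, 2.19], [0.05, 2.79], [-1.13, 4.28], [0.06, 2.93], [-2.69, 2.69]. Speed limits (rad/s): [2.22, 2.22, 2.79, 3.14, 3.14, 3.14].

### API

Orientations are given as a unit quaternion [x, y, z, w].
In Python, from workcell import r gives the robot as it stands.
- The arm moves only by the tool arm_command, never from a script. Its argument "steps" is a list that holds one entry, the list of rows, each a list of 5 numbers: the shift along the tool's x, y, z in cm, then the turn about the tool's z in degrees, then the finger opening in cm, from 0 to 9.51. A call has 1 to 8 rows; each row is the pose to reach, as a shift and turn from the pose measured when the call began, along the tool's axes at that moment; what a row does not reach only later rows make up. A row lasts 1/12 s, in which the tool goes at most 41.7 mm and 7.16 degrees, less where a joint would pass 70% of its speed; a pose out of reach is approached as far as the arm can. A call with a gripper value outside its range is refused whole. The fingers move at their own pace and stop on an object; the grip force is fixed at half the most. Time passes only in rows, so rows that repeat a pose let the fingers close. It gives the time, the measured TCP pose, the force and the opening at its end, in the units of the state.
- r.get_obs(): the state, without advancing time (a new reading comes with each control period).
- r.get_image(name): name is "side" or "top"; returns a dict with "image" (400x640x3 uint8, red, green, blue), "K" (3x3 intrinsics, pixels), "R" (3x3) and "t" (3): a world point X has camera coordinates R X + t. Camera axes: x right, y down, z forward; pixel columns grow to the right and rows downward; lengths in m; the calibration is good to about 2 mm. A picture is of the moment at which its call begins. There is no depth.
- r.job_done(): hands the job in, once; it reports no verdict.
Trained networks look in the newest picture that a camera, given by its name, has taken for a name from the list of things; names that differ only in an ending like _2 or _b are one class to them, and where a whole thing is asked for, a point or a joint stands for the part that bears it (a point fixed in the world has none). Each returns a list of dicts, best first, with "confidence" (0 to 1); they miss things now and then, are a little off and sometimes report something else, mostly with a low value. They report only what shows in the picture. A call takes as long as a camera call. They do not tell look-alikes from the thing itself.
- r.outline_of(camera, name): "region" (400x640 bool, what is visible of it) and "pixel" ([row, column] in pixels, amid what is visible of it).
- r.spot_point(camera, name): "pixel" ([row, column] in pixels: a listed point, or the origin of a listed thing).
The state is a dict: "t": time; "joint_pos": joint angles; "joint_vel": joint speeds; "tau": joint torques, N m; "eef_pos": TCP position; "tool_rot": TCP orientation; "force": force on the tool from outside, world axes, zero at the start; "torque": the same for the moment, N m; "width": finger opening in m.
Only numpy, scipy, OpenCV 4.12 (cv2) and the standard library are available. Lean on these libraries where they do the work, as an engineer would, in place of code of your own. Each camera call takes 0.05 s, during which the arm holds its last target.

## Working session

There is one attempt and no reset: what is moved stays moved. The work goes in short steps, Python scripts to look and compute and a tool call to move; the robot and the scene stay as the last step left them, time stands still between calls to the robot, and variables do not carry over. Pictures are saved under pics/ and viewed, and the job is handed in when it is done.

Besides the shell and the picture viewer there is one more tool, called after ">>>" as name([rows], argument=value, ...), one row to a line, values as JSON. arm_command: Moves the arm, as the interface text tells. Its arguments: {"type":"object","properties":{"steps":{"type":"array","items":{"type":"array","items":{"type":"array","items":{"type":"number"}}}}},"required":["steps"]}

```bash
ls; mkdir -p pics; python3 - <<'E'
from workcell import r
import cv2,numpy as np
o=r.get_obs();print(o['t'],o['eef_pos'],o['tool_rot'],o['width'],o['force'])
for c in('side','top'):
    d=r.get_image(c);cv2.imwrite(f'pics/{c}0.png',d['image'][:,:,::-1]);print(c,d['K'].tolist(),d['R'].tolist(),d['t'].tolist())
    for n in('strap_pin','strap_tip','lever_pin','lever_tip','dosing_cylinder','doser'):
        print(n,[(np.round(q['pixel'],1).tolist(),round(q['confidence'],2)) for q in r.spot_point(c,n)][:3])
E
```

```text
pics
0.0 [ 0.23918145 -0.57714833  0.21405498] [ 8.31505097e-01 -5.55516838e-01 -4.40232930e-04 -3.49883635e-04] 0.09508185666018336 [ 0.4559925  -0.35509252 -0.4690272 ]
side [[389.5875575269385, 0.0, 321.2004045193583], [0.0, 389.5875575269385, 198.99569192305356], [0.0, 0.0, 1.0]] [[-0.6978512736050375, -0.7159912997419751, -0.018975210713570646], [-0.4164411095117244, 0.4271599471597104, -0.8025653754375137], [0.5827352762931649, -0.552169211597596, -0.5962623244237542]] [0.3722032589884496, 0.2910381631545169, 0.9127625140131184]
strap_pin [([200.5, 328.5], 0.92)]
strap_tip [([173.9, 319.9], 0.74)]
lever_pin [([176.9, 349.0], 0.58)]
lever_tip [([150.4, 361.3], 0.6)]
dosing_cylinder [([146.7, 351.0], 0.93), ([196.0, 340.5], 0.74), ([304.4, 314.0], 0.6)]
doser [([222.1, 338.6], 0.78)]
top [[422.8571280464914, 0.0, 313.6592426303687], [0.0, 422.8571280464914, 194.87707929037865], [0.0, 0.0, 1.0]] [[-0.02148645800961746, -0.9996789131271427, -0.013431409871483497], [-0.9971745943708589, 0.022396006660442492, -0.0717024910793137], [0.07198027829561783, 0.01185282812666465, -0.9973356255553519]] [0.013298553025614003, 0.5235023661806818, 1.5597390016099337]
strap_pin [([206.7, 307.1], 0.94)]
strap_tip [([206.3, 299.8], 0.45)]
lever_pin [([194.0, 344.6], 0.82)]
lever_tip [([193.4, 358.8], 0.6)]
dosing_cylinder [([258.7, 244.9], 0.75), ([139.3, 410.1], 0.59), ([205.0, 326.7], 0.17)]
doser [([204.4, 325.6], 0.92)]
```

View pics/side0.png

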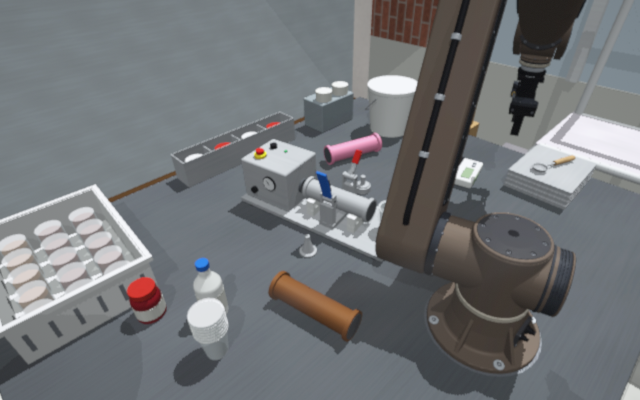

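View pics/top0.png

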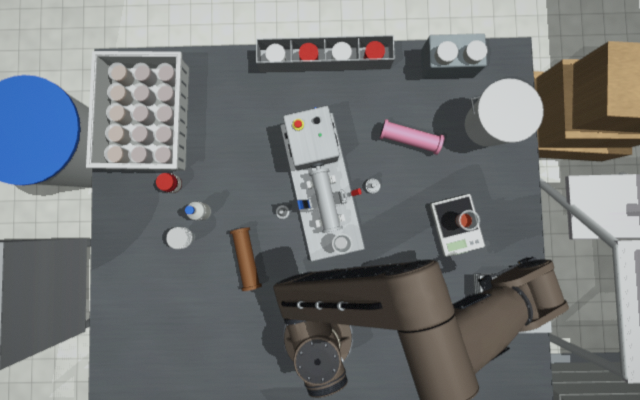

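```bash
cat > h.py <<'E'
import numpy as np
from scipy.optimize import least_squares
K={'side':(np.array([[389.5875575,0,321.2004],[0,389.5875575,198.99569],[0,0,1]]),np.array([[-0.6978512736050375,-0.7159912997419751,-0.018975210713570646],[-0.4164411095117244,0.4271599471597104,-0.8025653754375137],[0.5827352762931649,-0.552169211597596,-0.5962623244237542]]),np.array([0.3722032589884496,0.2910381631545169,0.9127625140131184])),
'top':(np.array([[422.857128,0,313.6592426],[0,422.857128,194.877079],[0,0,1]]),np.array([[-0.02148645800961746,-0.9996789131271427,-0.013431409871483497],[-0.9971745943708589,0.022396006660442492,-0.0717024910793137],[0.07198027829561783,0.01185282812666465,-0.9973356255553519]]),np.array([0.013298553025614003,0.5235023661806818,1.5597390016099337]))}
def proj(c,X):
    k,R,t=K[c];p=k@(R@X+t);return np.array([p[1]/p[2],p[0]/p[2]])
def tri(a,b):
    s=least_squares(lambda X:np.r_[proj('side',X)-a,proj('top',X)-b],[.6,0,.1]);return s.x,s.fun
def planez(c,px,z):
    k,R,t=K[c];d=R.T@np.linalg.inv(k)@np.array([px[1],px[0],1]);o=-R.T@t;return o+d*(z-o[2])/d[2]
E
python3 - <<'E'
from h import *
P={'sp':([200.5,328.5],[206.7,307.1]),'st':([173.9,319.9],[206.3,299.8]),'lp':([176.9,349],[194,344.6]),'lt':([150.4,361.3],[193.4,358.8])}
for n,(a,b) in P.items(): 
    X,f=tri(a,b);print(n,X.round(4),f.round(1))
print(planez('top',[206.7,307.1],.122),planez('top',[194,344.6],.131),planez('side',[200.5,328.5],.122),planez('side',[176.9,349],.131))
E
```

```text
sp [0.4754 0.0243 0.1236] [ 0.  0. -0. -0.]
st [0.4768 0.0489 0.2237] [ 0.1  1.4 -1.2 -1.2]
lp [ 0.517  -0.1072  0.1221] [ 0.   0.1 -0.  -0. ]
lt [ 0.5109 -0.1504  0.2   ] [-0.  -0.4  0.4  0.3]
[0.47546947 0.02429376 0.122     ] [ 0.51621502 -0.10678049  0.131     ] [0.47692926 0.02283867 0.122     ] [ 0.50821111 -0.09699888  0.131     ]
```

The side view shows the blue strap near (row 185, col 323) and the red lever at (157, 355). In the top view they are at (204, 303) and (192, 357). I'll zoom in to fit the doser's yaw.

```bash
python3 - <<'E'
import cv2
im=cv2.imread('pics/top0.png')[95:270,250:400];cv2.imwrite('pics/topz.png',cv2.resize(im,None,fx=3.4,fy=3.4,interpolation=cv2.INTER_CUBIC))
im=cv2.imread('pics/side0.png')[130:270,230:400];cv2.imwrite('pics/sidez.png',cv2.resize(im,None,fx=4,fy=4,interpolation=cv2.INTER_CUBIC))
E
```

```text
(no output)
```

View pics/topz.png

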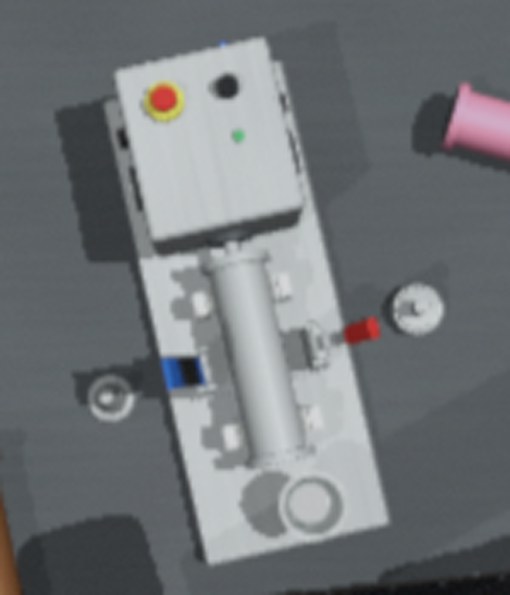

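View pics/sidez.png

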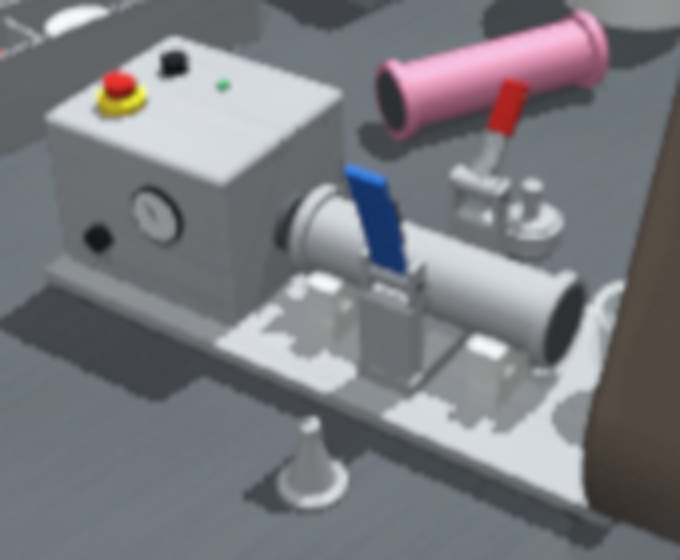

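```bash
cat >> h.py <<'E'
def fitdoser():
    obs=[]
    z=lambda x,y:((y+.5)/3.4-.5+95,(x+.5)/3.4-.5+250)
    s=lambda x,y:((y+.5)/4-.5+130,(x+.5)/4-.5+230)
    A=[('top',z(115,72),(.315,.08,.166)),('top',z(266,38),(.315,-.08,.166)),('top',z(301,208),(.135,-.08,.166)),('top',z(155,243),(.135,.08,.166)),
    ('top',z(208,564),(-.2,.1,.026)),('top',z(388,521),(-.2,-.1,.026)),('top',(206.7,307.1),(0,.058,.122)),('top',(194,344.6),(0,-.062,.131)),
    ('side',(200.5,328.5),(0,.058,.122)),('side',(176.9,349),(0,-.062,.131)),('side',s(222,183),(.135,.08,.166)),('side',s(48,118),(.315,.08,.166)),('side',s(343,94),(.135,-.08,.166)),('side',s(173,37),(.315,-.08,.166))]
    def W(p,X):
        c,q=np.cos(p[2]),np.sin(p[2]);return np.array([p[0]+c*X[0]-q*X[1],p[1]+q*X[0]+c*X[1],X[2]])
    f=lambda p:np.concatenate([proj(c,W(p,np.array(X)))-np.array(u) for c,u,X in A])
    S=least_squares(f,[.5,-.04,.2],loss='soft_l1');return S.x,f(S.x)
def D2W(p,X):
    c,q=np.cos(p[2]),np.sin(p[2]);return np.array([p[0]+c*X[0]-q*X[1],p[1]+q*X[0]+c*X[1],X[2]])
E
python3 - <<'E'
from h import *
p,f=fitdoser();print(p,np.degrees(p[2]));print(f.reshape(-1,2).round(1))
for a,c in(('side',(173.9,319.9)),('top',(206.3,299.8))):
  for th in (1.75,1.9,2.05):
    print(a,th,proj(a,D2W(p,np.array([0,.058-.108*np.cos(th),.122+.108*np.sin(th)]))).round(1),c)
for a,c in(('side',(150.4,361.3)),('top',(193.4,358.8))):
  for th in (1.95,2.1,2.25):
    print(a,th,proj(a,D2W(p,np.array([0,-.062+.085*np.cos(th)-.005*np.sin(th),.131+.085*np.sin(th)+.005*np.cos(th)]))).round(1),c)
E
```

```text
[ 0.49551714 -0.03973749  0.20403284] 11.690220553806519
[[-0.1 -1.3]
 [-0.5 -0.3]
 [ 0.1  1.3]
 [ 0.3 -1.6]
 [ 0.6 -0.1]
 [ 1.  -0. ]
 [-2.4  2. ]
 [ 2.4 -1.8]
 [-1.9 -0.3]
 [-0.4  0.8]
 [ 0.   0. ]
 [-0.6 -1.8]
 [-1.   1. ]
 [-0.9 -0.2]]
side 1.75 [170.2 323.9] (173.9, 319.9)
side 1.9 [174.2 320.7] (173.9, 319.9)
side 2.05 [178.8 317.5] (173.9, 319.9)
top 1.75 [204.  302.5] (206.3, 299.8)
top 1.9 [205.1 297.9] (206.3, 299.8)
top 2.05 [206.2 293.5] (206.3, 299.8)
side 1.95 [149.2 356.6] (150.4, 361.3)
side 2.1 [149.5 358.4] (150.4, 361.3)
side 2.25 [150.4 359.9] (150.4, 361.3)
top 1.95 [192.3 354.9] (193.4, 358.8)
top 2.1 [191.7 358. ] (193.4, 358.8)
top 2.25 [191.2 360.7] (193.4, 358.8)
```

```bash
cat >> h.py <<'E'
from scipy.spatial.transform import Rotation as Ro
DP=np.array([.4955,-.0397,.204])
def go(*Xs,dos=True):
    from workcell import r
    o=r.get_obs();R=Ro.from_quat(o['tool_rot']).as_matrix();T=np.array(o['eef_pos'])
    yaw=np.arctan2(R[1,0],R[0,0]);turn=-np.degrees((DP[2]-yaw+np.pi/2)%np.pi-np.pi/2)
    c,s=np.cos(DP[2]),np.sin(DP[2]);d=T[:2]-DP[:2]
    print('t',o['t'],'W',T.round(4),'doser',np.round([c*d[0]+s*d[1],-s*d[0]+c*d[1],T[2]],4),'turn',turn.round(1),'F',np.round(o['force'],1),'w',o['width'])
    for X in Xs:
        W=D2W(DP,np.array(X)) if dos else np.array(X)
        print(X,'->',(R.T@(W-T)*100).round(2))
E
python3 - <<'E'
from h import *
go((.3,-.53,.34),(.45,-.35,.34),dos=False); go((0,.14,.34),(0,.14,.18))
E
```

```text
t 0.7 W [ 0.2393 -0.5774  0.2147] doser [-0.3599 -0.4746  0.2147] turn -79.2 F [0.3 0.4 1. ] w 0.09507861878901706
(0.3, -0.53, 0.34) -> [ -2.05  -7.43 -12.53]
(0.45, -0.35, 0.34) -> [-12.94 -28.17 -12.53]
t 0.7 W [ 0.2393 -0.5774  0.2147] doser [-0.3599 -0.4746  0.2147] turn -79.2 F [0.3 0.4 1. ] w 0.09507861878901706
(0, 0.14, 0.34) -> [-53.62 -46.88 -12.54]
(0, 0.14, 0.18) -> [-53.62 -46.88   3.46]
```

>>> arm_command([
  [[-1,-4,-6,0,0],[-2,-7.4,-12.5,-5,0],[-5,-12,-12.5,-12,0],[-8,-16,-12.5,-18,0],[-10,-20,-12.5,-25,0],[-11.5,-24,-12.5,-30,0],[-13,-28,-12.5,-35,0],[-13,-28,-12.5,-40,0]],
])

```text
t: 1.37
eef_pos: [0.4319, -0.3665, 0.3386]
tool_rot: [0.972, -0.236, 0.0, 0.0]
force: [0.9, -0.9, 0.3]
width: 0.0472
```

```bash
python3 -c "
from h import *
go((0,.14,.34),(0,0.14,.18))"
```

```text
t 1.3667 W [ 0.4319 -0.3665  0.3386] doser [-0.1285 -0.3071  0.3386] turn -39.0 F [ 0.9 -0.9  0.3] w 0.04721686216647214
(0, 0.14, 0.34) -> [-18.12 -42.84  -0.17]
(0, 0.14, 0.18) -> [-18.13 -42.85  15.83]
```

>>> arm_command([
  [[-1.6,-3.8,0,-6,0],[-3.2,-7.6,0,-12,0],[-4.8,-11.4,0,-18,0],[-6.4,-15.2,0,-24,0],[-8,-19,0,-30,0],[-9.6,-22.8,0,-35,0],[-11.2,-26.6,0,-39,0],[-12.8,-30.4,0,-39,0]],
])

```text
t: 2.03
eef_pos: [0.457, -0.0356, 0.3387]
tool_rot: [0.995, 0.104, 0.001, 0.001]
force: [0.9, 0.5, 0.4]
width: 0.0008
```

```bash
python3 -c "
from h import *
go((0,.14,.34),(0,0.14,.18))"
```

```text
t 2.0333 W [ 0.457  -0.0356  0.3387] doser [-0.0369  0.0118  0.3387] turn 0.3 F [0.9 0.5 0.4] w 0.0007503961768550896
(0, 0.14, 0.34) -> [  3.76 -12.8   -0.14]
(0, 0.14, 0.18) -> [  3.74 -12.82  15.86]
```

>>> arm_command([
  [[1.2,-4,0,0,0],[2.4,-8,0,0,0],[3.7,-12,0,0,0],[3.7,-12.8,3,0,0],[3.7,-12.8,7,0,0],[3.7,-12.8,11,0,0],[3.7,-12.8,14.5,0,0],[3.7,-12.8,15.4,0,0]],
])

```text
t: 2.7
eef_pos: [0.4647, 0.0971, 0.1806]
tool_rot: [0.995, 0.105, -0.003, 0.0]
force: [1.2, -0.7, -0.0]
width: 0.0004
```

```bash
python3 - <<'E'
from h import *
from workcell import r
import cv2
a=cv2.cvtColor(r.get_image('side')['image'],cv2.COLOR_RGB2BGR)[110:270,230:420];b=cv2.cvtColor(r.get_image('top')['image'],cv2.COLOR_RGB2BGR)[120:280,240:430]
cv2.imwrite('pics/a1.png',np.hstack([cv2.resize(i,(400,337),interpolation=2) for i in(a,b)]))
go((0,.1,.185),(0,0.05,.185))
E
```

```text
t 2.8 W [0.4665 0.097  0.1838] doser [-0.0007  0.1398  0.1838] turn 0.3 F [ 0.4 -0.4  0.5] w 0.0006391715243537304
(0, 0.1, 0.185) -> [ 0.05  3.98 -0.11]
(0, 0.05, 0.185) -> [ 0.03  8.98 -0.11]
```

View pics/a1.png

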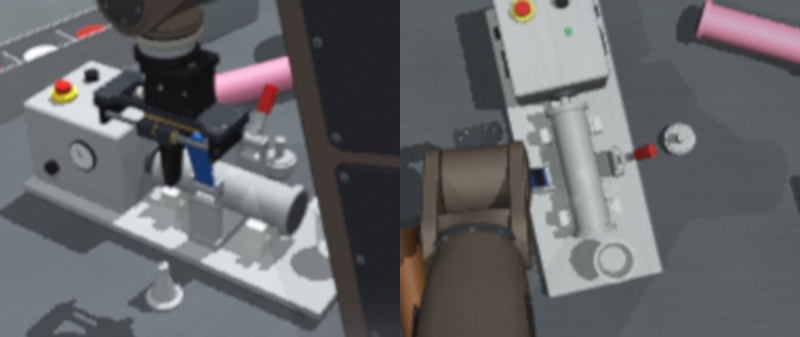

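```bash
python3 - <<'E'
from h import *
import cv2
from workcell import r
for n,X in dict(tcp=(0,.14,.184),c1=(-.09,.1775,.262),c2=(.09,.1775,.262),c3=(-.09,.1025,.262),c4=(.09,.1025,.262),sp=(0,.058,.122)).items():
    q=proj('side',D2W(DP,np.array(X)));print(n,((q-[110,230])*[337/160,400/190]).round())
a=cv2.imread('pics/a1.png')[60:260,60:320];cv2.imwrite('pics/a2.png',cv2.resize(a,None,fx=3,fy=2.9))
r.get_image('side')
for n in('strap_tip','lever_tip'):print([(q['pixel'],q['confidence']) for q in r.spot_point('side',n)])
E
```

```text
tcp [180. 170.]
c1 [165. 215.]
c2 [119.  89.]
c3 [134. 249.]
c4 [ 93. 127.]
sp [187. 207.]
[([176.6, 322.0], 0.7)]
[([148.6, 360.4], 0.64), ([313.0, 153.2], 0.27)]
```

View pics/a2.png

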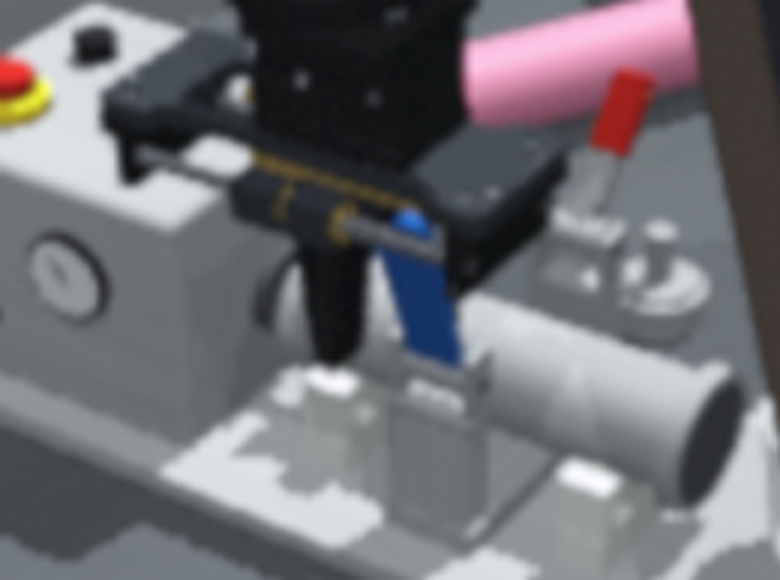

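>>> arm_command([
  [[0,2.5,0,0,0],[0,4.5,0,0,0],[0,5.7,0.1,0,0],[0,6.9,0.2,0,0],[0,7.7,0.2,0,0],[0,8.4,0.3,0,0],[0,9.2,0.5,0,0],[0,9.9,0.8,0,0]],
])

```text
t: 3.62
eef_pos: [0.4888, -0.0002, 0.1788]
tool_rot: [0.995, 0.104, 0.002, 0.001]
force: [1.4, 2.7, 2.6]
width: 0.0007
```

```bash
cat > look.py <<'E'
import sys
from h import *
from workcell import r
import cv2
a=cv2.cvtColor(r.get_image('side')['image'],cv2.COLOR_RGB2BGR)[110:270,230:420]
cv2.imwrite(sys.argv[1],cv2.resize(a,(760,600),interpolation=2))
E
python3 look.py pics/b1.png; python3 - <<'E'
from h import *
go((0,.0277,.1665),(0,.0175,.1546),(0,.0108,.1404),(0,.008,.125))
E
```

```text
t 3.6667 W [ 0.4888 -0.001   0.1781] doser [0.0013 0.0392 0.1781] turn 0.3 F [ 0.  -0.4  0.2] w 0.00036112109862720693
(0, 0.0277, 0.1665) -> [-0.14  1.15  1.16]
(0, 0.0175, 0.1546) -> [-0.15  2.17  2.35]
(0, 0.0108, 0.1404) -> [-0.16  2.84  3.77]
(0, 0.008, 0.125) -> [-0.16  3.11  5.31]
```

View pics/b1.png

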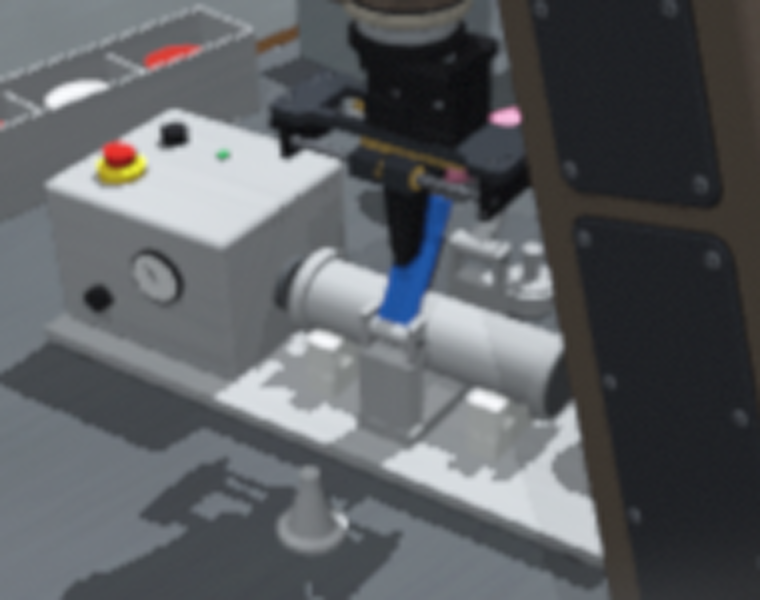

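The strap has swung past upright to about 60°, with the fingertip on it at about (260, 405). I'll follow the arc down.

>>> arm_command([
  [[-0.1,0.6,0.5,0,0],[-0.1,1.15,1.15,0,0],[-0.1,1.7,1.7,0,0],[-0.1,2.2,2.4,0,0],[-0.1,2.5,3.1,0,0],[-0.1,2.8,3.8,0,0],[-0.1,3,4.5,0,0],[-0.1,3.1,4.9,0,0]],
])

```text
t: 4.33
eef_pos: [0.4941, -0.0317, 0.1279]
tool_rot: [0.995, 0.104, 0.001, 0.0]
force: [0.1, 1.8, 1.3]
width: 0.0004
```

```bash
python3 look.py pics/b2.png; python3 - <<'E'
from h import *
go((0,.008,.125))
E
```

```text
t 4.3833 W [ 0.494  -0.0317  0.1276] doser [1.000e-04 8.100e-03 1.276e-01] turn 0.3 F [-0.4 -0.1 -0.2] w 0.0003435005557871428
(0, 0.008, 0.125) -> [-0.01  0.01  0.26]
```

View pics/b2.png

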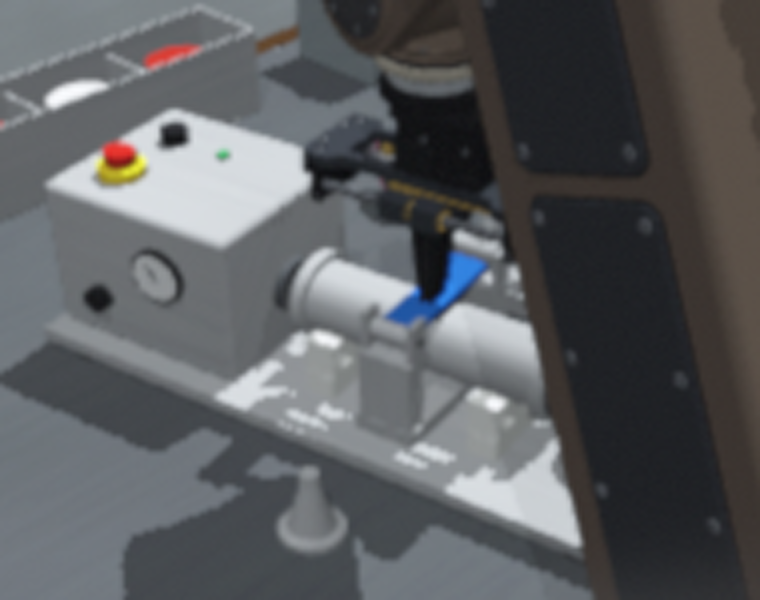

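>>> arm_command([
  [[0,0,0.2,0,0],[0,0,0.35,0,0],[0,0,0.45,0,0],[0,0,0.45,0,0],[0,0,0.45,0,0]],
])

```text
t: 4.8
eef_pos: [0.4941, -0.0318, 0.125]
tool_rot: [0.995, 0.104, 0.002, 0.001]
force: [-7.6, -1.2, 26.7]
width: 0.0008
```

Force is 27 N at z = 0.125, which is the strap's closed height, so it is down. I'll lift off and check.

>>> arm_command([
  [[0,0,-2,0,0],[0,0,-6,0,0],[0,0,-10,0,0],[0,0,-14,0,0],[0,0,-18,0,0],[0,0,-21,0,0],[0,0,-21,0,0]],
])

```text
t: 5.38
eef_pos: [0.4946, -0.0316, 0.3408]
tool_rot: [0.994, 0.105, 0.006, 0.002]
force: [0.2, 1.4, -1.1]
width: 0.0005
```

```bash
python3 look.py pics/b3.png; python3 - <<'E'
from h import *
from workcell import r
for n in ('strap_tip','lever_tip','lever_pin'):print(n,[(q['pixel'],q['confidence']) for q in r.spot_point('side',n)])
print(proj('side',D2W(DP,np.array([0,-.05,.122]))))
go((0,-.17,.34),(0,-.17,.185))
E
```

```text
strap_tip [([182.6, 348.5], 0.63)]
lever_tip [([148.4, 361.0], 0.77)]
lever_pin [([175.4, 349.8], 0.67)]
[180.78950143 347.70217364]
t 5.5833 W [ 0.4928 -0.0314  0.3338] doser [-0.001   0.0087  0.3338] turn 0.3 F [-0.1  0.  -0.4] w 0.0005874542361499775
(0, -0.17, 0.34) -> [ 0.   17.87 -0.6 ]
(0, -0.17, 0.185) -> [-0.02 17.85 14.9 ]
```

View pics/b3.png

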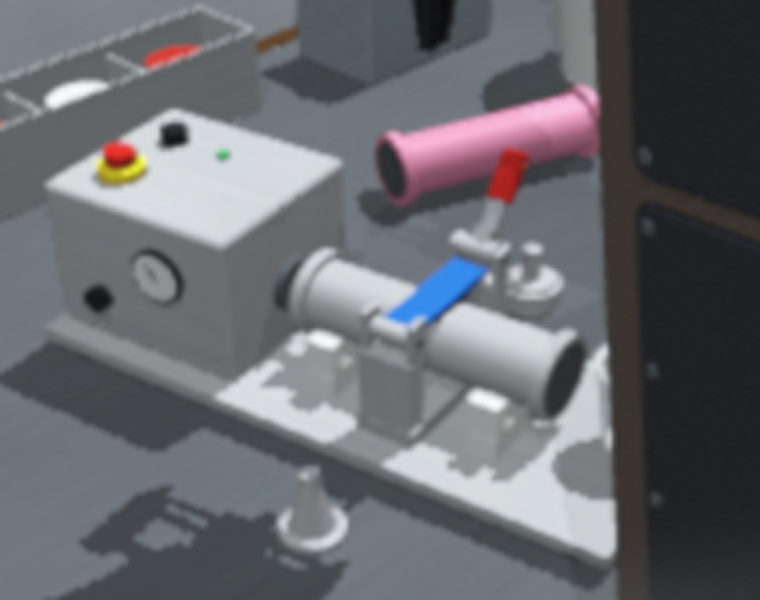

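The strap lies flat on the cylinder at about (290, 440), and the lever is still up at about (175, 508). Next I'll move around behind the lever.

>>> arm_command([
  [[0,4,-0.6,0,0],[0,8,-0.6,0,0],[0,12,-0.6,0,0],[0,15,-0.6,0,0],[0,17.9,-0.6,0,0],[0,17.9,3,0,0],[0,17.9,6,0,0],[0,17.9,9,0,0]],
])

```text
t: 6.25
eef_pos: [0.5293, -0.2068, 0.2409]
tool_rot: [0.995, 0.104, -0.0, -0.0]
force: [0.4, 0.9, -0.3]
width: 0.0004
```

>>> arm_command([
  [[0,0,2,0,0],[0,0,4,0,0],[0,0,5.5,0,0],[0,0,5.5,0,0]],
])

```text
t: 6.58
eef_pos: [0.5275, -0.2059, 0.1815]
tool_rot: [0.995, 0.104, -0.003, -0.002]
force: [-0.4, 0.1, -0.5]
width: 0.0005
```

```bash
python3 look.py pics/c1.png; python3 - <<'E'
from h import *
def P(deg,r=.065):
    t=np.radians(deg)  # lever angle; outer face 11 mm on upper side; contact corner on +y side of finger
    y=-.062+r*np.cos(t)-.011*np.sin(t); z=.131+r*np.sin(t)+.011*np.cos(t)
    return (0,round(y-.01 if deg>5 else y-.01,4),round(z,4))
go((0,-.17,.185),*[P(d) for d in(120,105,90,75,60,45,30,15,0)])
E
```

```text
t 6.6333 W [ 0.5283 -0.2063  0.1835] doser [-0.0016 -0.1698  0.1835] turn 0.2 F [ 0.6 -0.   0.4] w 0.0006758326772811338
(0, -0.17, 0.185) -> [ 0.16  0.02 -0.15]
(0, np.float64(-0.114), np.float64(0.1818)) -> [ 0.19 -5.58  0.19]
(0, np.float64(-0.0994), np.float64(0.1909)) -> [ 0.19 -7.04 -0.71]
(0, np.float64(-0.083), np.float64(0.196)) -> [ 0.2  -8.68 -1.22]
(0, np.float64(-0.0658), np.float64(0.1966)) -> [  0.2  -10.4   -1.27]
(0, np.float64(-0.049), np.float64(0.1928)) -> [  0.21 -12.08  -0.88]
(0, np.float64(-0.0338), np.float64(0.1847)) -> [  0.22 -13.6   -0.07]
(0, np.float64(-0.0212), np.float64(0.173)) -> [  0.23 -14.85   1.1 ]
(0, np.float64(-0.0121), np.float64(0.1584)) -> [  0.24 -15.76   2.57]
(0, np.float64(-0.007), np.float64(0.142)) -> [  0.25 -16.26   4.21]
```

View pics/c1.png

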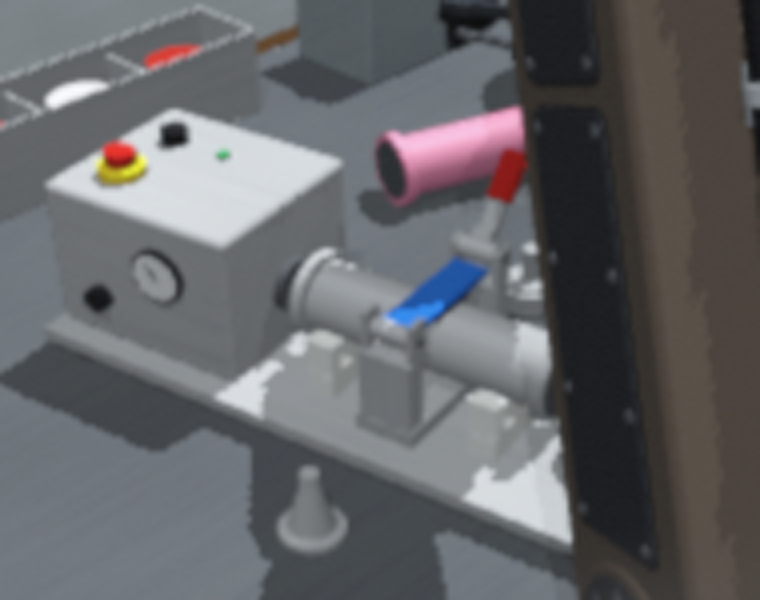

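>>> arm_command([
  [[0.2,-3,0,0,0],[0.2,-5,0,0,0],[0.2,-6.3,-0.3,0,0],[0.2,-7.5,-0.9,0,0],[0.2,-8.7,-1.2,0,0],[0.2,-9.9,-1.2,0,0],[0.2,-11,-1.1,0,0],[0.2,-12.1,-0.8,0,0]],
])

```text
t: 7.3
eef_pos: [0.5055, -0.0869, 0.1924]
tool_rot: [0.995, 0.104, -0.002, -0.001]
force: [2.7, -4.7, 0.6]
width: 0.0008
```

```bash
python3 look.py pics/c2.png; python3 - <<'E'
from h import *
def P(deg,r=.067):
    t=np.radians(deg)
    return (0,float(-.072+r*np.cos(t)-.011*np.sin(t)),float(.131+r*np.sin(t)+.011*np.cos(t)))
go(*[P(d) for d in(50,40,30,20,10,5,0)])
E
```

```text
t 7.35 W [ 0.5047 -0.0852  0.1915] doser [-0.0002 -0.0464  0.1915] turn 0.3 F [ 1.9 -0.6  1.6] w 0.0005706212518872981
(0, -0.037359719025310614, 0.18939564139552348) -> [ 0.03 -0.91  0.21]
(0, -0.027745686017580394, 0.18249325872330688) -> [ 0.03 -1.87  0.91]
(0, -0.019476297946442594, 0.17402627944162882) -> [ 0.04 -2.69  1.76]
(0, -0.012802815983926486, 0.16425196843146478) -> [ 0.05 -3.35  2.74]
(0, -0.007928010502518292, 0.1534673131868186) -> [ 0.05 -3.84  3.82]
(0, -0.006213668398077274, 0.14779757644310232) -> [ 0.06 -4.    4.39]
(0, -0.0049999999999999906, 0.14200000000000002) -> [ 0.06 -4.12  4.97]
```

View pics/c2.png

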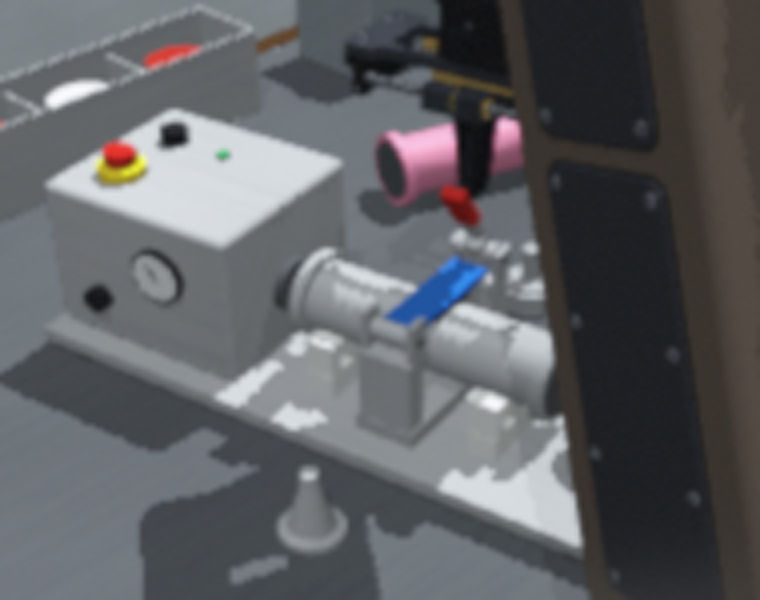

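The red lever has tipped over the top (about (205, 460)), and the strap is still down. Continuing down.

>>> arm_command([
  [[0,-1,0.3,0,0],[0,-1.9,0.9,0,0],[0,-2.7,1.8,0,0],[0,-3.4,2.7,0,0],[0,-3.9,3.6,0,0],[0,-4.1,4.2,0,0],[0,-4.2,4.6,0,0],[0,-4.2,4.7,0,0]],
])

```text
t: 8.02
eef_pos: [0.4955, -0.0434, 0.1439]
tool_rot: [0.995, 0.104, -0.003, -0.002]
force: [0.1, 5.3, 5.9]
width: 0.0005
```

```bash
python3 look.py pics/c3.png; python3 - <<'E'
from h import *
go((0,-.003,.142))
E
```

```text
t 8.0667 W [ 0.4954 -0.0435  0.144 ] doser [-0.0008 -0.0037  0.144 ] turn 0.2 F [1.4 0.3 0.2] w 0.0005596201400392915
(0, -0.003, 0.142) -> [ 0.08 -0.07  0.2 ]
```

View pics/c3.png

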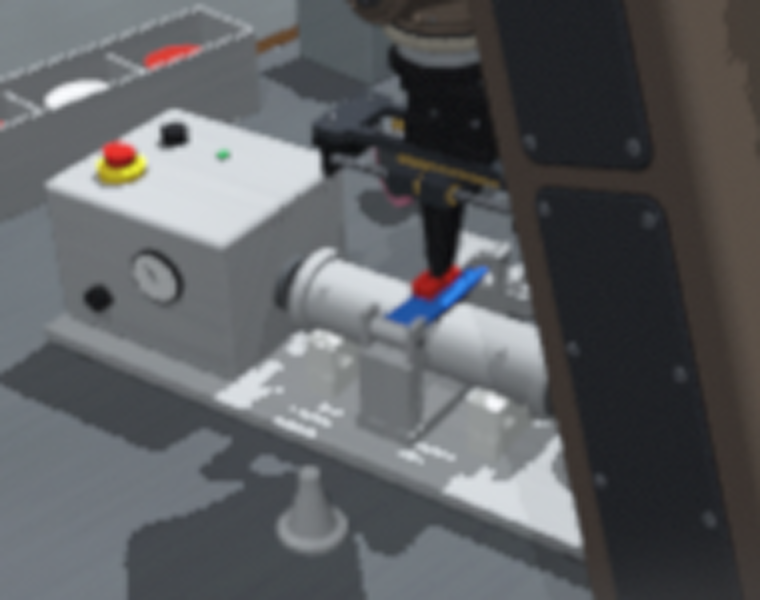

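>>> arm_command([
  [[0,-0.3,0.15,0,0],[0,-0.3,0.3,0,0],[0,-0.3,0.4,0,0],[0,-0.3,0.4,0,0],[0,-0.3,0.4,0,0],[0,-0.3,0.4,0,0]],
])

```text
t: 8.57
eef_pos: [0.4952, -0.0408, 0.142]
tool_rot: [0.995, 0.104, -0.002, -0.002]
force: [-4.8, 0.4, 27.4]
width: 0.0001
```

27 N at z = 0.142 is the lever's fully-down height. I'll lift clear and verify.

>>> arm_command([
  [[0,0,-2,0,0],[0,0,-5,0,0],[0,0,-9,0,0],[0,0,-13,0,0],[0,0,-17,0,0],[0,0,-20,0,0],[0,0,-20,0,0],[0,0,-20,0,0]],
])

```text
t: 9.23
eef_pos: [0.4959, -0.0415, 0.3429]
tool_rot: [0.995, 0.104, -0.001, -0.002]
force: [-0.2, 0.2, -0.4]
width: 0.0007
```

```bash
python3 look.py pics/d1.png; python3 - <<'E'
from h import *
from workcell import r
for n in ('strap_tip','lever_tip','dosing_cylinder'):print(n,[(q['pixel'],q['confidence']) for q in r.spot_point('side',n)])
for th in (0,.1,.2):print(th,proj('side',D2W(DP,np.array([0,-.062+.085*np.cos(th)-.005*np.sin(th),.131+.085*np.sin(th)+.005*np.cos(th)]))))
go()
E
```

```text
strap_tip [([180.3, 345.3], 0.73)]
lever_tip [([187.3, 336.6], 0.54)]
dosing_cylinder [([198.8, 340.1], 0.84), ([147.9, 350.2], 0.74), ([301.5, 313.6], 0.72), ([200.3, 324.3], 0.7)]
0 [188.67723257 334.81385035]
0.1 [186.11909895 334.9913704 ]
0.2 [183.4399793 335.327002 ]
t 9.4333 W [ 0.4955 -0.0414  0.3405] doser [-3.000e-04 -1.700e-03  3.405e-01] turn 0.2 F [-0.2 -0.2 -0.4] w 0.0005585269864103297
```

View pics/d1.png

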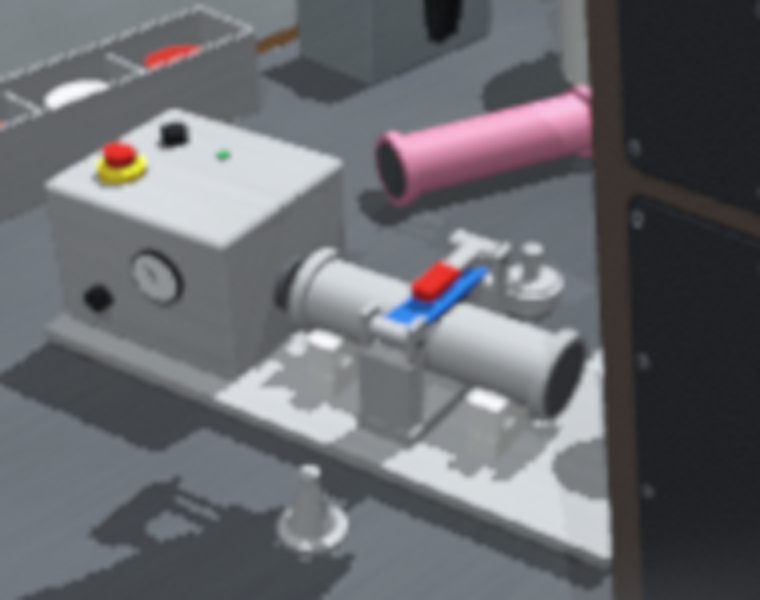

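```bash
python3 -c "
from workcell import r
print(r.job_done()); print(r.get_obs()['t'])"
```

```text
the job is handed in; nothing more can be done
None
the job is handed in; nothing more can be done
```

The strap is closed on the cylinder and the cam lever is down on it. The job was handed in at about 9.4 s, and no verdict was reported.

- **Strap:** With the fingers shut, I swung it over and pressed it down. It met firm resistance (27 N) at 0.125 m, its nominal closed height. A picture then showed it lying on the cylinder with the lever still up.
- **Lever:** I pushed it over from outside and pressed it down. It met firm resistance (27 N) at 0.142 m, its nominal fully-down height.
- **Last picture (arm lifted to z = 0.34, force about 0):** The lever lies level on the strap and the cylinder is in its cradle. The nozzle and piston look unmoved. The outlet cup is mostly hidden by the arm in that picture. I did not check the scale cup, jar, bottle or cup stack again, but the arm never went near them.
- **Small disagreement:** The detector put the lever tip at row 187.3, where row 188.7 would be exactly zero. That would mean about 0.05 rad, which is within the detector's error but close to the 0.06 limit. I relied on the contact height, which points to within about 0.02 rad of zero.

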